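# Prime the oil line with the hand lubricator

### The arm

A 6-joint arm with a two-finger parallel gripper is mounted at the origin on a cart in front of the work surface, level with it; the furniture and walls round the work are solid. World frame = base frame: x ahead of the robot, y to its left, z up, the work surface at z = 0. Lengths are in m, angles in rad, forces in N, time in s.
With the tool pointing down it reaches from about 0.35 to 0.875 m from the base axis. Payload 4.2 kg.
Tool frame: the origin (TCP) lies on the centre line of the jaws, within the pads' length; the fingertips stand 14 mm ahead of it and the grasp point (between the pads) lies 5 mm behind it (bot.nose_length is the distance from the TCP to the fingertips, in m); z points along the fingers, y is the line along which they close (so a half turn about z gives the same grasp; the last joint's range is limited). The gripper opens to 87 mm and grips with 3 to 60 N. Pads are 19 mm wide; open, the fingers measure 117 mm over their backs; the gripper's body (75 mm by 190 mm) begins 51 mm behind the grasp point.
Start: joints at [1.55, 0.385, 0.008, 0, -1.194, -0.259], TCP at [0.173, 0.601, 0.237] pointing down, gripper open.
Joint ranges: [-3.14, 3.14], [-1.21, 2.06], [-1.07, 1.41], [-3.16, 2.05], [-2.99, -0.16], [-3.1, 3.1]. Speed limits (rad/s): [2.79, 2.79, 3.14, 3.14, 3.14, 3.14].

### API

Orientations are given as a unit quaternion [w, x, y, z].
In Python, from workcell import bot gives the robot as it stands. The module is installed in compiled form; this text tells all that it offers.
- The arm moves only by the tool send_rows, never from a script. Its argument "motion" is a list of rows, each a list of 5 numbers: the closure, from -1 (fully open) to 1 (shut), then the shift along the tool's x, y, z in m, then the turn about the tool's z in rad. In form: [[claw, x, y, z, spin], ...]. A call has 1 to 12 rows; each row is the pose to reach, as a shift and turn from the pose commanded when the call began, along the tool's axes at that moment; what a row does not reach only later rows make up. A row lasts 1/10 s, in which the tool goes at most 50 mm and 8.59 degrees, less where a joint would pass 70% of its speed; a pose out of reach is approached as far as the arm can. A call with a gripper value outside its range is refused whole. The fingers move at their own pace and stop on an object; "newtons" is the grip in N (left out, the last holds). Time passes only in rows, so rows that repeat a pose let the fingers close. It gives the time, the measured TCP pose, the force, the opening and the grip force at its end, in the units of the state.
- bot.read_state(): the state, without advancing time (a new reading comes with each control period).
- bot.camera(name): name is "side" or "top"; returns (picture, depth): 480x640x3 uint8, blue, green, red; 480x640 float32, m along the optical axis (not along the pixel's ray), 0 where there is no reading.
- bot.get_calibration(name): a dict with "camera_matrix" (3x3 intrinsics, pixels), "R" (3x3) and "t" (3): a world point X has camera coordinates R X + t. Camera axes: x right, y down, z forward; pixel columns grow to the right and rows downward; lengths in m; the calibration is good to about 2 mm. A picture is of the moment at which its call begins. get_calibration takes no time and is no camera call.
- bot.close_job(): hands the job in; it is judged then, once.
Trained networks look in the newest picture that a camera, given by its name, has taken for a name from the list of things; names that differ only in an ending like _2 or _b are one class to them, and where a whole thing is asked for, a point or a joint stands for the part that bears it (a point fixed in the world has none). Each returns a list of dicts, best first, with "conf" (0 to 1); they miss things now and then, are a little off and sometimes report something else, mostly with a low value. They report only what shows in the picture. A call takes as long as a camera call.
- bot.regions_of(label, camera): "region" (480x640 bool, what is visible of it) and "box" ([centre column, centre row, width, height] in pixels, round what is visible of it).
The state is a dict: "t": time; "q": joint angles; "qd": joint speeds; "effort": joint torques, N m; "eef_pos": TCP position; "ee_rot": TCP orientation; "ft_force": force on the tool from outside, world axes, zero at the start; "torque": the same for the moment, N m; "opening": opening from 0.0 (shut) to 1.0 (fully open); "gripper_force": force on a finger pad.
Only numpy, scipy, OpenCV 4.12 (cv2) and the standard library are available. Lean on these libraries where they do the work, as an engineer would, in place of code of your own. Each camera call takes 0.05 s, during which the arm holds its last target. There are 200 camera calls.

### The job

Prime the machines' oil line with the hand lubricator that is screwed to the worktop: push its tap lever round from shut (across the copper pipe) until it lies fully in line above the pipe, then pump the spring plunger with full strokes, letting it come all the way up each time, until the indicator pin stands fully out of its brass boss. Everything is done by pushing with the fingers: do not touch the pin, do not move the tools and parts that lie round the lubricator, and finish with the tap open and the plunger back up.

Things in the scene. Friction and masses are not known exactly. Their poses are not given: they have to be found in the camera images.
- lubricator: fixed hand oil lubricator, 160 x 280 mm, 134 mm tall: grey base, round barrel with the plunger, white tank behind it (101 mm tall), outlet block (48 x 78 x 60 mm), brass tap, copper pipe (top at 50 mm). Origin: on the plunger's axis, on the worktop; x to the tank, y along block and pipe, z up. Pin axis at (0, 62 mm), tap pivot at (0, 128 mm), pipe ends at (0, 223 mm)
- plunger_top (a point): centre of the top of the plunger's black mushroom head (53 mm across, 24 mm high, slightly domed), 134 mm above the worktop when up; it moves with the plunger
- plunger (a joint): how far the plunger is pushed down, m: 0 up, 0.026 at its bottom stop. The spring pushes back with about 5.5 N at the top and 13 N at the bottom and lifts the plunger by itself. While the tap is less than about 70 degrees open, the oil locks the plunger and it gives only a few mm
- lever_grip (a point): centre of the black sleeve on the tap lever (54 mm long, 16 mm wide, 12 mm high), 73 mm from the pivot axis and 90 mm above the worktop; the lever ends 100 mm from the pivot, and its bare cranked part nearer than 40 mm is lower. Below the sleeve is free space down to the worktop, or to the pipe when open
- lever_pivot (a point): point on the tap's upright pivot axis at the height of the sleeve's centre (90 mm above the worktop)
- tap (a joint): angle of the tap lever, rad: 0 shut, it then points along the lubricator's -x, across the pipe; 1.571 fully open against its stop, it then points along the lubricator's +y, above the pipe. Seen from above it opens clockwise. Pushing it takes about 1.5 N at the sleeve and it stays where it is left. It starts 0 to 0.15 rad open
- indicator_pin: the indicator pin, an upright steel pin 10 mm thick in a brass boss on the outlet block, 62 mm from the plunger's axis; origin at the centre of its top. The boss's top is 70 mm above the worktop. Not to be touched
- pin (a joint): how far the pin has come out, m: 0 in (2 mm shows), about 0.030 fully out (32 mm shows). A full plunger stroke lifts it about 6 mm (the first 4 to 8), it stays up by itself and comes no further once fully out; more strokes do no harm. Strokes shorter than about 21 mm, or not let right up again, do not lift it on. It starts 0 to 10 mm out
- spanner: steel open-ended spanner lying beside the lubricator, 176 x 32 x 8 mm, origin under its middle; to be left alone
- lock_cylinder: brass lock cylinder lying beside the lubricator, 64 x 17 x 37 mm, origin under its middle; to be left alone
- pin_tin: round tin with a teal lid, 70 mm across, 24 mm high, behind the outlet block, origin under its middle; to be left alone
- key_ring_1: ring with a black fob and two keys, 74 x 117 x 7 mm, lying near the end of the pipe, origin under its middle; to be left alone
- loupe: black watchmaker's loupe, 33 mm across, 30 mm high, standing behind the pipe, origin under its middle; to be left alone

How it is judged:
By the outcome, as a careful person would: the job done as asked, in the order asked, and still so for the second after the job is handed in, with the robot touching nothing.
It also fails if it takes over 61 s, if anything falls off the work surface, if the arm or the gripper's body presses on something with over 40 N, if the wrist force passes 120 N, or if a joint passes its speed limit or range.

## Working session

There is one attempt and no reset: what is moved stays moved. The work goes in short steps, Python scripts to look and compute and a tool call to move; the robot and the scene stay as the last step left them, time stands still between calls to the robot, and variables do not carry over. Pictures are saved under pics/ and viewed, at most 10 in all, crops included, and the job is handed in when it is done.

Besides the shell and the picture viewer there is one more tool, called after "Call:" in YAML: its name, and indented under it one key for each argument. send_rows: Moves the arm, as the interface text tells. Its arguments: {"type":"object","properties":{"motion":{"type":"array","items":{"type":"array","items":{"type":"number"}}},"newtons":{"type":"number"}},"required":["motion"]}

```bash
mkdir -p pics
cat > h.py <<'E'
import numpy as np,cv2
from workcell import bot
def cloud(cam,d):
    c=bot.get_calibration(cam);K=np.array(c["camera_matrix"]);R=np.array(c["R"]);t=np.array(c["t"]).ravel()
    v,u=np.mgrid[:480,:640]
    P=np.stack([(u-K[0,2])/K[0,0]*d,(v-K[1,2])/K[1,1]*d,d],-1)
    return (P-t)@R
def proj(cam,X):
    c=bot.get_calibration(cam);K=np.array(c["camera_matrix"]);p=K@(np.array(c["R"])@X+np.array(c["t"]).ravel());return p[:2]/p[2]
E
python3 - <<'E'
from h import *
s=bot.read_state();print(s["t"],s["eef_pos"],s["ee_rot"],s["ft_force"])
for cam in("top","side"):
    im,d=bot.camera(cam);cv2.imwrite(f"pics/{cam}0.png",im);P=cloud(cam,d)
    for l in("lubricator","plunger_top","lever_grip","indicator_pin","pin_tin","loupe","spanner","lock_cylinder","key_ring_1"):
        for r in bot.regions_of(l,cam)[:1]:
            q=P[r["region"]&(d>0)]
            if len(q)==0: continue
            top=q[q[:,2]>np.percentile(q[:,2],95)-.006]
            print(cam,l,round(r["conf"],2),np.round(r["box"]),"med",np.median(q,0).round(3),"topmed",np.median(top,0).round(3))
print(bot.read_state()["t"])
E
```

```text
0.0 [0.17240367 0.60015247 0.23547234] [ 1.07867408e-03  9.90220100e-01 -1.39509787e-01 -9.58964396e-05] [-0.26015173 -0.0127423   0.25963853]
top lubricator 0.59 [305. 219. 141. 109.] med [0.627 0.238 0.062] topmed [0.614 0.217 0.132]
top plunger_top 0.79 [358. 215.  34.  31.] med [0.614 0.218 0.132] topmed [0.615 0.217 0.132]
top lever_grip 0.59 [286. 247.  11.  61.] med [0.587 0.352 0.093] topmed [0.569 0.356 0.095]
top pin_tin 0.86 [301. 188.  35.  38.] med [0.719 0.307 0.024] topmed [0.721 0.307 0.024]
top loupe 0.83 [252. 202.  14.  16.] med [0.706 0.408 0.029] topmed [0.708 0.409 0.029]
top spanner 0.86 [358. 278.  88.  15.] med [0.527 0.225 0.008] topmed [0.527 0.224 0.009]
top lock_cylinder 0.54 [418. 250.  32.  22.] med [0.55  0.109 0.029] topmed [0.551 0.106 0.031]
top key_ring_1 0.69 [197. 247.  37.  43.] med [0.642 0.537 0.005] topmed [0.646 0.538 0.006]
side lubricator 0.93 [354. 267. 125.  92.] med [0.619 0.206 0.057] topmed [0.61  0.208 0.131]
side plunger_top 0.73 [360. 247.  29.  36.] med [0.611 0.21  0.128] topmed [0.612 0.211 0.132]
side lever_grip 0.7 [315. 231.  48.  12.] med [0.581 0.351 0.091] topmed [0.567 0.355 0.095]
side pin_tin 0.59 [372. 256.  12.  22.] med [0.701 0.302 0.024] topmed [0.634 0.215 0.08 ]
side loupe 0.53 [346. 236.  14.  22.] med [0.702 0.406 0.028] topmed [0.706 0.41  0.029]
side spanner 0.55 [318. 306.  30.  51.] med [0.524 0.211 0.008] topmed [0.524 0.21  0.008]
side lock_cylinder 0.85 [364. 332.  32.  26.] med [0.55  0.1   0.023] topmed [0.552 0.102 0.03 ]
side key_ring_1 0.8 [295. 225.  30.  20.] med [0.637 0.539 0.004] topmed [0.644 0.539 0.005]
1.0
```

Run:
```python
from h import *
a=cv2.imread("pics/top0.png")[150:310,170:450];a=cv2.resize(a,None,fx=2.8,fy=2.8,interpolation=cv2.INTER_CUBIC)
cv2.imwrite("pics/a.png",a)
b=cv2.imread("pics/side0.png")[170:360,240:470];b=cv2.resize(b,None,fx=3,fy=3,interpolation=cv2.INTER_CUBIC)
cv2.imwrite("pics/b.png",b)
```

```text
(no output)
```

View pics/a.png

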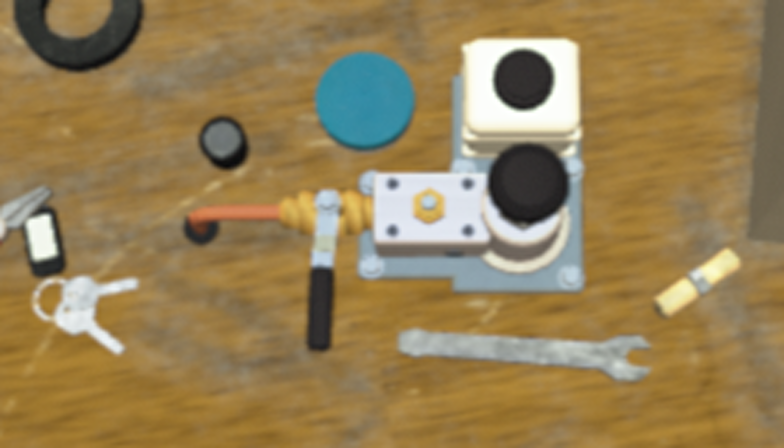

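View pics/b.png

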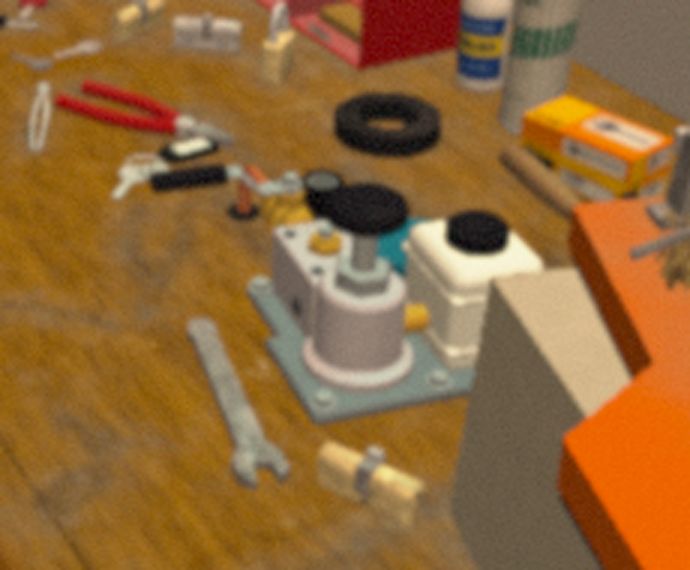

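The top crop (2.8x, offset 170,150) shows the plunger head at (527,183), the pin boss at (429,206) and the tap pivot at (327,202). The lever sleeve runs from (321,268) to (318,348), so it is nearly shut, and the space right of it (−y side) is free above the spanner. The side view shows the same layout, with the pin barely out.

Run:
```python
from h import *
for cam in("top","side"):
    im,d=bot.camera(cam);P=cloud(cam,d)
    def at(u,v,r=1):
        w=P[v-r:v+r+1,u-r:u+r+1].reshape(-1,3);return np.median(w,0).round(4)
    if cam=="top":
        pts=dict(pin=(429,206),piv=(327,202),s0=(321,275),s1=(319,340),pipeend=(205,213),pipe2=(270,213))
        for k,(a,b) in pts.items(): print(k,at(round(170+a/2.8),round(150+b/2.8)))
    # black sleeve: cloud points z .088-.10 in region
    for lab in("lever_grip","plunger_top"):
        for r in bot.regions_of(lab,cam)[:1]:
            q=P[r["region"]&(d>0)]
            if lab=="lever_grip":
                q=q[(q[:,2]>.09)&(q[:,2]<.1)]; c=q.mean(0);_,_,V=np.linalg.svd((q-c)[:,:2],full_matrices=0);print(cam,lab,c.round(4),V[0].round(3),q.min(0).round(3),q.max(0).round(3))
            else:
                q=q[q[:,2]>.12];print(cam,lab,((q.min(0)+q.max(0))/2).round(4),(np.ptp(q,axis=0)).round(3))
from scipy.spatial.transform import Rotation as Ro
w=bot.read_state()["ee_rot"];print(Ro.from_quat(np.r_[w[1:],w[0]]).as_matrix().round(4))
```

```text
pin [0.6229 0.2782 0.0759]
piv [0.636  0.342  0.0822]
s0 [0.5866 0.3525 0.096 ]
s1 [0.546  0.3605 0.0966]
pipeend [0.653  0.4266 0.047 ]
pipe2 [0.6443 0.3835 0.0502]
top lever_grip [0.5702 0.356  0.095 ] [-0.978  0.208] [0.541 0.344 0.09 ] [0.602 0.368 0.1  ]
top plunger_top [0.616  0.2167 0.1294] [0.052 0.051 0.018]
side lever_grip [0.5687 0.3547 0.094 ] [-0.982  0.188] [0.54  0.345 0.09 ] [0.604 0.369 0.098]
side plunger_top [0.6153 0.2135 0.1278] [0.049 0.048 0.016]
[[ 0.9611 -0.2762 -0.    ]
 [-0.2762 -0.9611  0.    ]
 [-0.     -0.     -1.    ]]
```

Call:
send_rows:
  motion:
    - [1, 0.015, 0.006, 0, -0.01]
    - [1, 0.05, 0.019, 0, -0.02]
    - [1, 0.095, 0.035, 0, -0.03]
    - [1, 0.14, 0.052, 0, -0.045]
    - [1, 0.185, 0.069, 0, -0.06]
    - [1, 0.23, 0.086, 0, -0.075]
    - [1, 0.275, 0.102, 0, -0.09]
    - [1, 0.32, 0.119, 0, -0.105]
    - [1, 0.365, 0.136, 0, -0.109]
    - [1, 0.405, 0.151, 0, -0.109]
    - [1, 0.435, 0.162, 0, -0.109]
    - [1, 0.4465, 0.1664, 0, -0.109]
  newtons: 20

```text
t: 2.5
eef_pos: [0.5578, 0.3153, 0.2362]
ee_rot: [0.0, 0.996, -0.087, -0.0]
ft_force: [-0.2, 0.4, 0.5]
opening: 0.033
gripper_force: 0.0
```

Call:
send_rows:
  motion:
    - [1, 0, 0, 0, 0]
    - [1, 0, 0, 0, 0]

```text
t: 2.7
eef_pos: [0.5551, 0.3179, 0.2364]
ee_rot: [-0.0, 0.996, -0.085, -0.0]
ft_force: [-0.3, 0.1, 0.1]
opening: 0.005
gripper_force: 0.0
```

Call:
send_rows:
  motion:
    - [1, 0, 0, 0.02, 0]
    - [1, 0, 0, 0.05, 0]
    - [1, 0, 0, 0.08, 0]
    - [1, 0, 0, 0.105, 0]
    - [1, 0, 0, 0.125, 0]
    - [1, 0, 0, 0.14, 0]
    - [1, 0, 0, 0.146, 0]
    - [1, 0, 0, 0.146, 0]

```text
t: 3.5
eef_pos: [0.5546, 0.3182, 0.09]
ee_rot: [0.001, 0.996, -0.084, -0.001]
ft_force: [0.3, 0.4, 0.7]
opening: 0.008
gripper_force: 0.0
```

Run:
```python
from h import *
im,d=bot.camera("top");a=im[180:300,220:420];cv2.imwrite("pics/c.png",cv2.resize(a,None,fx=3,fy=3))
c=np.array([.615,.2155]);x=np.array([.985,-.17]);y=np.array([.17,.985])
s=bot.read_state();p=s["eef_pos"];print(p,(p[:2]-c)@x,(p[:2]-c)@y,s["ft_force"])
```

```text
[0.55532386 0.31842297 0.09102944] -0.07627789863277219 0.0912341821736769 [0.01149807 0.60478405 0.60440332]
```

View pics/c.png

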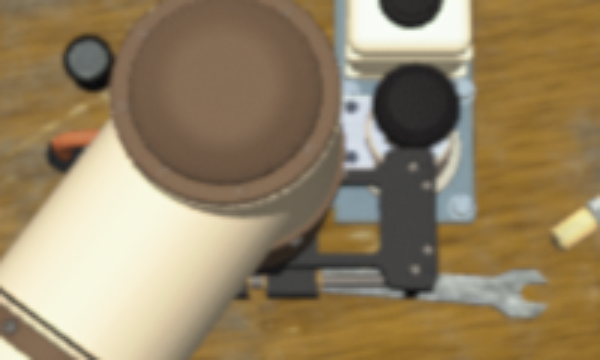

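The gripper is down beside the lever with no contact: its body is clear of the plunger head, and the reading is about 0.6 N. Next I sweep the lever round the arc.

Call:
send_rows:
  motion:
    - [1, 0.001, -0.007, 0, 0]
    - [1, 0.002, -0.014, 0, 0]
    - [1, 0.0, -0.023, 0, 0]
    - [1, -0.001, -0.032, 0, 0]
    - [1, -0.001, -0.042, 0, 0]
    - [1, 0.0, -0.051, 0, 0]
    - [1, 0.003, -0.061, 0, 0]
    - [1, 0.0065, -0.071, 0, 0]
    - [1, 0.012, -0.08, 0, 0]
    - [1, 0.019, -0.088, 0, 0]
    - [1, 0.027, -0.095, 0, 0]
    - [1, 0.032, -0.099, 0, 0]

```text
t: 4.75
eef_pos: [0.6048, 0.4104, 0.0901]
ee_rot: [-0.0, 0.996, -0.085, -0.0]
ft_force: [-0.8, -0.9, 0.5]
opening: 0.008
gripper_force: 0.7
```

Call:
send_rows:
  motion:
    - [1, 0.008, -0.005, 0, 0]
    - [1, 0.016, -0.009, 0, 0]
    - [1, 0.022, -0.011, 0, 0]
    - [1, 0.0265, -0.011, 0, 0]
    - [1, 0.0265, -0.011, 0, 0]

```text
t: 5.25
eef_pos: [0.6325, 0.4166, 0.0905]
ee_rot: [-0.001, 0.996, -0.085, 0.0]
ft_force: [-1.3, 1.2, 0.5]
opening: 0.004
gripper_force: 0.6
```

Run:
```python
from h import *
im,d=bot.camera("side");a=im[170:330,230:430];cv2.imwrite("pics/d.png",cv2.resize(a,None,fx=3,fy=3,interpolation=2))
c=np.array([.615,.2155]);x=np.array([.985,-.17]);y=np.array([.17,.985])
s=bot.read_state();p=s["eef_pos"];print(p,(p[:2]-c)@x,(p[:2]-c)@y,s["ft_force"])
P=cloud("side",d)
for r in bot.regions_of("lever_grip","side")[:1]:
    q=P[r["region"]&(d>0)];q=q[q[:,2]>.085];q2=(q[:,:2]-c);print(r["conf"],np.median(q2@x),np.median(q2@y),len(q),np.percentile(q2@x,[5,95]),np.percentile(q2@y,[5,95]))
```

```text
[0.63244048 0.41641536 0.09062464] -0.01697674226446126 0.20086650573693024 [-0.26607891  0.49426498 -0.82378931]
0.62 0.0015502572715285707 0.17835205437582816 87 [-0.00459441  0.00743774] [0.16250458 0.20105339]
```

View pics/d.png

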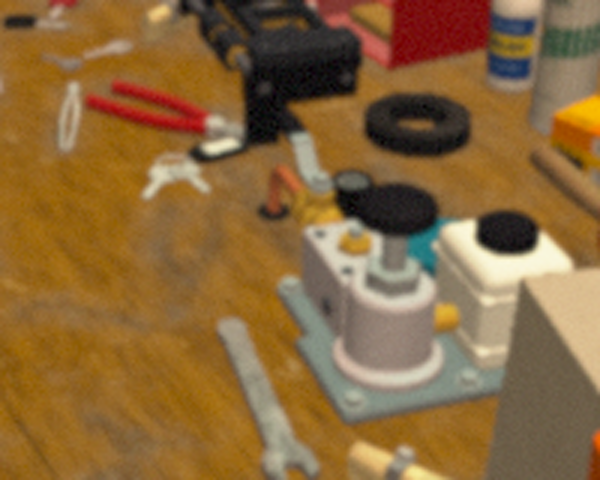

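The lever, pivot at about (318,183), now lies roughly above the pipe with the fingers behind it. I push gently on to feel for the stop.

Call:
send_rows:
  motion:
    - [1, 0.001, 0, 0, 0]
    - [1, 0.002, 0, 0, 0]
    - [1, 0.003, 0, 0, 0]
    - [1, 0.003, 0, 0, 0]

```text
t: 5.75
eef_pos: [0.6326, 0.4161, 0.0907]
ee_rot: [0.0, 0.996, -0.085, -0.002]
ft_force: [-7.9, 2.6, 3.4]
opening: 0.005
gripper_force: 4.3
```

Force rose to 8 N with no further travel, so the lever is at its stop. I back off, lift and go over the plunger.

Call:
send_rows:
  motion:
    - [1, -0.012, 0, 0, 0]
    - [1, -0.03, 0, 0, 0]
    - [1, -0.03, 0, -0.02, 0]
    - [1, -0.03, 0, -0.06, 0]
    - [1, -0.03, 0, -0.095, 0]
    - [1, -0.02, 0.02, -0.1, 0]
    - [1, 0, 0.06, -0.1, 0]
    - [1, 0.01, 0.1, -0.1, 0]
    - [1, 0.014, 0.14, -0.1, 0]
    - [1, 0.014, 0.175, -0.1, 0]
    - [1, 0.014, 0.195, -0.1, 0]
    - [1, 0.014, 0.201, -0.1, 0]

```text
t: 6.95
eef_pos: [0.6145, 0.2126, 0.191]
ee_rot: [0.0, 0.996, -0.086, 0.0]
ft_force: [0.6, 0.3, 0.2]
opening: 0.009
gripper_force: 0.0
```

Run:
```python
from h import *
im,d=bot.camera("side");P=cloud("side",d)
c=np.array([.615,.2155]);x=np.array([.985,-.17]);y=np.array([.17,.985])
for r in bot.regions_of("lever_grip","side")[:1]:
    q=P[r["region"]&(d>0)];q=q[q[:,2]>.088];q2=q[:,:2]-c;a=np.c_[q2@x,q2@y];print(np.median(a,0),np.polyfit(a[:,1],a[:,0],1),np.ptp(a,axis=0))
s=bot.read_state();p=s["eef_pos"];print(p,(p[:2]-c)@x,(p[:2]-c)@y,s["ft_force"])
```

```text
[-0.00053214  0.19203276] [-0.03225993  0.00652343] [0.01609855 0.0650652 ]
[0.61491605 0.21452297 0.19086601] 8.339944761824844e-05 -0.0009766470047910783 [0.2645661  0.28617042 0.39356926]
```

The lever is in line (sleeve x ≈ −0.5 mm). Now the first stroke, watching the force.

Call:
send_rows:
  motion:
    - [1, 0, 0, 0.015, 0]
    - [1, 0, 0, 0.03, 0]
    - [1, 0, 0, 0.04, 0]
    - [1, 0, 0, 0.048, 0]
    - [1, 0, 0, 0.056, 0]
    - [1, 0, 0, 0.063, 0]
    - [1, 0, 0, 0.068, 0]
    - [1, 0, 0, 0.072, 0]
    - [1, 0, 0, 0.072, 0]

```text
t: 7.95
eef_pos: [0.6148, 0.2163, 0.122]
ee_rot: [-0.0, 0.996, -0.084, 0.001]
ft_force: [-6.4, 1.4, 13.9]
opening: 0.006
gripper_force: 6.9
```

Call:
send_rows:
  motion:
    - [1, 0, 0, 0.002, 0]
    - [1, 0, 0, 0.004, 0]
    - [1, 0, 0, 0.004, 0]

```text
t: 8.25
eef_pos: [0.6148, 0.2163, 0.1218]
ee_rot: [-0.0, 0.996, -0.084, 0.002]
ft_force: [-13.2, -0.3, 27.0]
opening: 0.007
gripper_force: 13.8
```

Call:
send_rows:
  motion:
    - [1, 0, 0, -0.008, 0]
    - [1, 0, 0, -0.016, 0]
    - [1, 0, 0, -0.024, 0]
    - [1, 0, 0, -0.032, 0]
    - [1, 0, 0, -0.038, 0]
    - [1, 0, 0, -0.038, 0]
    - [1, 0, 0, -0.038, 0]
    - [1, 0, 0, -0.038, 0]

```text
t: 9.05
eef_pos: [0.6144, 0.2146, 0.1515]
ee_rot: [0.0, 0.996, -0.085, -0.001]
ft_force: [-0.5, -0.7, 0.0]
opening: 0.002
gripper_force: 0.0
```

```bash
cat > pinh.py <<'E'
from h import *
im,d=bot.camera("side");P=cloud("side",d);r=bot.regions_of("indicator_pin","side")[:1]
for k in r: q=P[k["region"]&(d>0)];print(k["conf"],k["box"],np.percentile(q[:,2],[5,50,95]).round(4),np.median(q,0).round(3))
for k in bot.regions_of("plunger_top","side")[:1]: q=P[k["region"]&(d>0)];print("plunger z",np.percentile(q[:,2],[50,98]).round(4))
s=bot.read_state();print(s["t"],s["eef_pos"],s["ft_force"])
import sys
if len(sys.argv)>1: cv2.imwrite(f"pics/{sys.argv[1]}.png",cv2.resize(im[180:300,290:450],None,fx=4,fy=4,interpolation=2))
E
python3 pinh.py e
```

```text
plunger z [0.1273 0.1344]
9.2 [0.61456778 0.21472492 0.15189278] [ 0.08885952 -0.13078703 -0.35548859]
```

View pics/e.png

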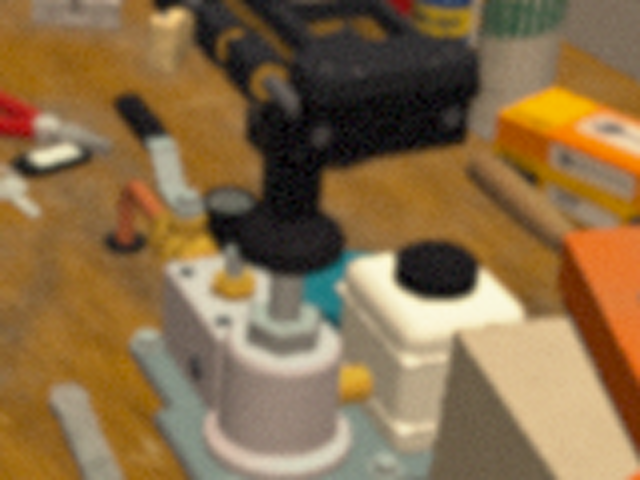

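The plunger is fully up again and the pin now shows a few mm, at about (232,260). I repeat full strokes.

Call:
send_rows:
  motion:
    - [1, 0, 0, 0.008, 0]
    - [1, 0, 0, 0.017, 0]
    - [1, 0, 0, 0.026, 0]
    - [1, 0, 0, 0.033, 0]
    - [1, 0, 0, 0.036, 0]
    - [1, 0, 0, 0.036, 0]
    - [1, 0, 0, 0.027, 0]
    - [1, 0, 0, 0.018, 0]
    - [1, 0, 0, 0.008, 0]
    - [1, 0, 0, -0.001, 0]
    - [1, 0, 0, 0, 0]
    - [1, 0, 0, 0, 0]

```text
t: 10.4
eef_pos: [0.6139, 0.2147, 0.1512]
ee_rot: [0.0, 0.996, -0.085, -0.001]
ft_force: [0.1, -0.0, -0.9]
opening: 0.007
gripper_force: 0.0
```

Call:
send_rows:
  motion:
    - [1, 0, 0, 0.008, 0]
    - [1, 0, 0, 0.017, 0]
    - [1, 0, 0, 0.026, 0]
    - [1, 0, 0, 0.033, 0]
    - [1, 0, 0, 0.036, 0]
    - [1, 0, 0, 0.036, 0]
    - [1, 0, 0, 0.027, 0]
    - [1, 0, 0, 0.018, 0]
    - [1, 0, 0, 0.008, 0]
    - [1, 0, 0, -0.001, 0]
    - [1, 0, 0, 0, 0]
    - [1, 0, 0, 0, 0]

```text
t: 11.6
eef_pos: [0.6139, 0.2147, 0.1511]
ee_rot: [0.0, 0.996, -0.085, -0.001]
ft_force: [0.7, -0.9, -0.2]
opening: 0.005
gripper_force: 0.0
```

Call:
send_rows:
  motion:
    - [1, 0, 0, 0.008, 0]
    - [1, 0, 0, 0.017, 0]
    - [1, 0, 0, 0.026, 0]
    - [1, 0, 0, 0.033, 0]
    - [1, 0, 0, 0.036, 0]
    - [1, 0, 0, 0.036, 0]
    - [1, 0, 0, 0.027, 0]
    - [1, 0, 0, 0.018, 0]
    - [1, 0, 0, 0.008, 0]
    - [1, 0, 0, -0.001, 0]
    - [1, 0, 0, 0, 0]
    - [1, 0, 0, 0, 0]

```text
t: 12.8
eef_pos: [0.614, 0.2147, 0.1511]
ee_rot: [0.0, 0.996, -0.086, -0.001]
ft_force: [-0.5, 0.5, 0.4]
opening: 0.008
gripper_force: 0.0
```

```bash
python3 pinh.py f
```

```text
0.25 [375.2, 253.2, 15.2, 19.8] [0.0215 0.0237 0.0258] [0.705 0.307 0.024]
plunger z [0.1266 0.1344]
12.95 [0.61414371 0.21466054 0.1511842 ] [-1.25840451  0.0444267  -0.36581874]
```

View pics/f.png

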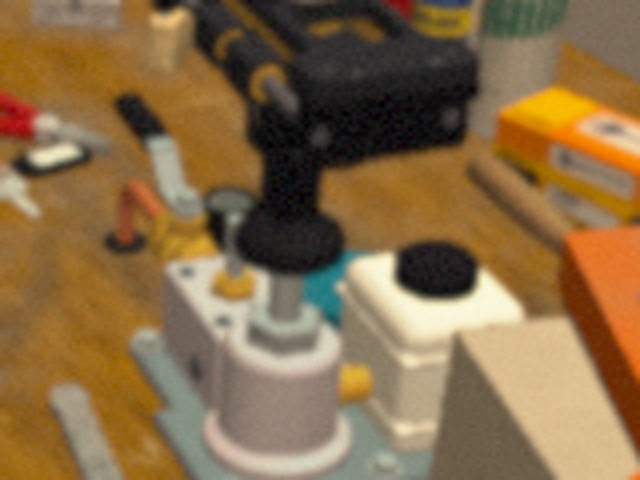

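The pin top rose from row 247 to about row 197 over three strokes. Four more strokes.

Call:
send_rows:
  motion:
    - [1, 0, 0, 0.008, 0]
    - [1, 0, 0, 0.017, 0]
    - [1, 0, 0, 0.026, 0]
    - [1, 0, 0, 0.033, 0]
    - [1, 0, 0, 0.036, 0]
    - [1, 0, 0, 0.036, 0]
    - [1, 0, 0, 0.027, 0]
    - [1, 0, 0, 0.018, 0]
    - [1, 0, 0, 0.008, 0]
    - [1, 0, 0, -0.001, 0]
    - [1, 0, 0, 0, 0]
    - [1, 0, 0, 0, 0]

```text
t: 14.15
eef_pos: [0.614, 0.2147, 0.1513]
ee_rot: [0.0, 0.996, -0.086, -0.001]
ft_force: [-0.1, -0.5, 0.3]
opening: 0.004
gripper_force: 0.0
```

Call:
send_rows:
  motion:
    - [1, 0, 0, 0.008, 0]
    - [1, 0, 0, 0.017, 0]
    - [1, 0, 0, 0.026, 0]
    - [1, 0, 0, 0.033, 0]
    - [1, 0, 0, 0.036, 0]
    - [1, 0, 0, 0.036, 0]
    - [1, 0, 0, 0.027, 0]
    - [1, 0, 0, 0.018, 0]
    - [1, 0, 0, 0.008, 0]
    - [1, 0, 0, -0.001, 0]
    - [1, 0, 0, 0, 0]
    - [1, 0, 0, 0, 0]

```text
t: 15.35
eef_pos: [0.614, 0.2147, 0.1511]
ee_rot: [0.0, 0.996, -0.086, -0.001]
ft_force: [-0.3, 0.8, 0.2]
opening: 0.006
gripper_force: 0.0
```

```bash
python3 pinh.py g
```

```text
0.56 [348.9, 242.8, 9.1, 16.2] [0.0737 0.0782 0.0974] [0.624 0.276 0.078]
plunger z [0.1271 0.1344]
15.5 [0.61413373 0.21464855 0.1512042 ] [ 0.45362203 -0.69096417  0.50320379]
```

Call:
send_rows:
  motion:
    - [1, 0, 0, 0.008, 0]
    - [1, 0, 0, 0.017, 0]
    - [1, 0, 0, 0.026, 0]
    - [1, 0, 0, 0.033, 0]
    - [1, 0, 0, 0.036, 0]
    - [1, 0, 0, 0.036, 0]
    - [1, 0, 0, 0.027, 0]
    - [1, 0, 0, 0.018, 0]
    - [1, 0, 0, 0.008, 0]
    - [1, 0, 0, -0.001, 0]
    - [1, 0, 0, 0, 0]
    - [1, 0, 0, 0, 0]

```text
t: 16.7
eef_pos: [0.614, 0.2147, 0.1512]
ee_rot: [0.0, 0.996, -0.085, -0.001]
ft_force: [0.4, 0.3, -0.6]
opening: 0.005
gripper_force: 0.0
```

Call:
send_rows:
  motion:
    - [1, 0, 0, 0.008, 0]
    - [1, 0, 0, 0.017, 0]
    - [1, 0, 0, 0.026, 0]
    - [1, 0, 0, 0.033, 0]
    - [1, 0, 0, 0.036, 0]
    - [1, 0, 0, 0.036, 0]
    - [1, 0, 0, 0.027, 0]
    - [1, 0, 0, 0.018, 0]
    - [1, 0, 0, 0.008, 0]
    - [1, 0, 0, -0.001, 0]
    - [1, 0, 0, 0, 0]
    - [1, 0, 0, 0, 0]

```text
t: 17.9
eef_pos: [0.614, 0.2146, 0.1511]
ee_rot: [0.0, 0.996, -0.086, -0.001]
ft_force: [0.8, -0.2, -0.1]
opening: 0.007
gripper_force: 0.0
```

Call:
send_rows:
  motion:
    - [1, 0, 0, -0.015, 0]
    - [1, 0, 0, -0.045, 0]
    - [1, 0, 0, -0.075, 0]
    - [1, 0, 0, -0.09, 0]
    - [1, -0.03, 0, -0.1, 0]
    - [1, -0.07, 0, -0.1, 0]
    - [1, -0.11, 0, -0.1, 0]
    - [1, -0.15, 0, -0.1, 0]
    - [1, -0.18, 0, -0.1, 0]
    - [1, -0.18, 0, -0.1, 0]

```text
t: 18.9
eef_pos: [0.434, 0.2452, 0.2519]
ee_rot: [0.001, 0.996, -0.084, -0.001]
ft_force: [-0.4, 0.1, 0.6]
opening: 0.009
gripper_force: 0.0
```

```bash
python3 pinh.py i
python3 - <<'E'
from h import *
im,d=bot.camera("top");P=cloud("top",d)
g,i=cv2.imread("pics/g.png"),cv2.imread("pics/i.png")
t=cv2.resize(im[180:300,225:385],None,fx=2.5,fy=2.5)
h=np.vstack([np.hstack([g[140:320,120:320],i[140:320,120:320]])]);h=cv2.resize(h,(800,360))
cv2.imwrite("pics/j.png",np.vstack([h[:, :],np.hstack([cv2.resize(t,(400,240)),np.zeros((240,400,3),np.uint8)])]))
c=np.array([.615,.2155]);x=np.array([.985,-.17]);y=np.array([.17,.985])
q=P.reshape(-1,3);L=np.c_[(q[:,:2]-c)@x,(q[:,:2]-c)@y,q[:,2]]
m=(abs(L[:,0])<.02)&(abs(L[:,1]-.062)<.02)&(L[:,2]>.075)&(L[:,2]<.12);print("pin",m.sum(),np.percentile(L[m],90,axis=0))
m=(abs(L[:,0])<.03)&(L[:,1]>.18)&(L[:,1]<.235)&(L[:,2]>.085)&(L[:,2]<.12);print("lever",m.sum(),L[m].mean(0),np.polyfit(L[m][:,1],L[m][:,0],1))
for l in("spanner","lock_cylinder","pin_tin","loupe","key_ring_1"):
    for r in bot.regions_of(l,"top")[:1]: print(l,np.median(P[r["region"]&(d>0)],0).round(3))
E
```

```text
plunger z [0.1286 0.1346]
19.05 [0.43745667 0.24559873 0.25199638] [ 0.52521825 -0.24271936 -0.15654878]
pin 39 [0.00334107 0.06645339 0.1027833 ]
lever 262 [0.00135071 0.20385014 0.09464121] [ 7.06665330e-03 -8.98278507e-05]
spanner [0.542 0.281 0.008]
pin_tin [0.719 0.307 0.024]
loupe [0.706 0.409 0.029]
key_ring_1 [0.636 0.536 0.005]
```

View pics/j.png

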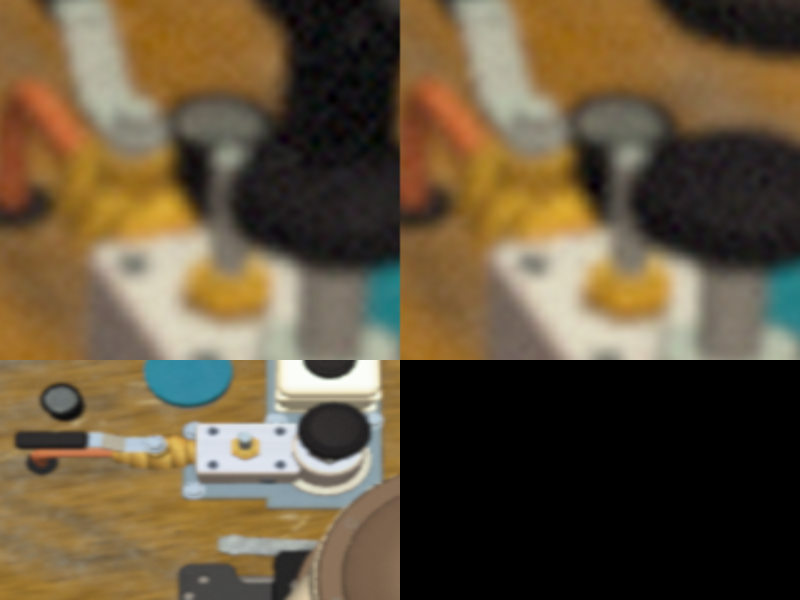

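The pin stands 32 mm out (top at 0.102 m) and did not move with the last two strokes. The lever lies along the pipe, the plunger is up and the arm is clear. The spanner is only partly hidden by the gripper.

```bash
python3 -c "
from workcell import bot
print(bot.close_job())"
```

```text
the job is handed in; nothing more can be done
None
```

The oil line is primed and the job is handed in at about 19 s: the tap is fully open against its stop, the indicator pin is fully out (top at about 102 mm), the plunger is back up, and the arm is clear; the tin, loupe and keys read as before, but the spanner and lock cylinder, never touched, couldn't be fully re-checked at the end.

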